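Seat and lock a keyed drill bushing in its jig

ROBOT

A 6-joint arm with a two-finger parallel gripper is mounted at the origin on the work surface; the furniture and walls round the work are solid. World frame = base frame: x ahead of the robot, y to its left, z up, the work surface at z = 0. Lengths are in m, angles in rad, forces in N, time in s.
With the tool pointing down it reaches from about 0.375 to 0.925 m from the base axis. Payload 5.7 kg.
Tool frame: the origin (TCP) lies between the finger pads; the fingertips stand env.tcp_to_tips ahead of it and the grasp point (between the pads) lies 8 mm behind it (env.tcp_to_tips is the distance from the TCP to the fingertips, in m); z points along the fingers, y is the line along which they close (so a half turn about z gives the same grasp; the last joint's range is limited). The gripper opens to 85 mm and grips with 20 to 120 N. Pads are 22 mm wide; open, the fingers measure 114 mm over their backs; the gripper's body (76 mm by 85 mm) begins 54 mm behind the grasp point. The pads swing forward as they close: fully open they stand 13 mm farther back than shut.
Start: joints at [-1.246, 0.359, 1.51, -0, 1.272, -0.115], TCP at [0.255, -0.543, 0.242] pointing down, gripper open.
Joint ranges: [-2.97, 2.97], [-1.01, 2.36], [0.21, 2.38], [-0.96, 4.11], [0.2, 2.71], [-2.98, 2.98]. Speed limits (rad/s): [2.39, 2.39, 3.14, 3.14, 3.14, 3.14].

INTERFACE

Orientations are given as [roll, pitch, yaw] about the fixed x, y, z axes, in that order (R = Rz(yaw) Ry(pitch) Rx(roll)).
In Python, from rig import env gives the robot as it stands. The module is installed in compiled form; this text tells all that it offers.
- The arm moves only by the shell command python3 -m inch 'ROWS' [FORCE]. ROWS is JSON, a list that holds one entry, the list of rows, each a list of 7 numbers: the closure, from 0 (fully open) to 1 (shut), then the shift along the tool's x, y, z in m, then the turn, a rotation vector about the tool's x, y, z in degrees. A call has 1 to 10 rows; each row is the pose to reach, as a shift and turn from the pose commanded when the call began, along the tool's axes at that moment; what a row does not reach only later rows make up. A row lasts 1/8 s, in which the tool goes at most 62.5 mm and 10.7 degrees, less where a joint would pass 70% of its speed; a pose out of reach is approached as far as the arm can. A call with a gripper value outside its range is refused whole. The fingers move at their own pace and stop on an object; FORCE is the grip in N (left out, the last holds). Time passes only in rows, so rows that repeat a pose let the fingers close. It gives the time, the measured TCP pose, the force, the opening and the grip force at its end, in the units of the state.
- env.get_state(): the state, without advancing time (a new reading comes with each control period).
- env.snapshot(name): name is "side" or "top" or "wrist"; returns (picture, depth): 420x560x3 uint8, blue, green, red; 420x560 float32, m along the optical axis (not along the pixel's ray), 0 where there is no reading.
- env.camera_params(name): a dict with "fx", "fy", "cx", "cy" (pixels), "R" (3x3) and "t" (3): a world point X has camera coordinates R X + t. Camera axes: x right, y down, z forward; pixel columns grow to the right and rows downward; lengths in m; the calibration is good to about 2 mm. A picture is of the moment at which its call begins: read the wrist's pose just before it. camera_params takes no time and is no camera call; for the wrist camera it gives the pose at the moment of the call.
- env.close_job(): hands the job in; it is judged then, once.
The state is a dict: "time_s": time; "q": joint angles; "joint_vel": joint speeds; "tau": joint torques, N m; "tcp_pos": TCP position; "eef_rot": TCP orientation; "ft_force": force on the tool from outside, world axes, zero at the start; "moment": the same for the moment, N m; "width": finger opening in m; "finger_force": force on a finger pad.
Only numpy, scipy, OpenCV 4.12 (cv2) and the standard library are available. Lean on these libraries where they do the work, as an engineer would, in place of code of your own. Each camera call takes 0.05 s, during which the arm holds its last target. There are 200 camera calls.

TASK

Fit the loose drill bushing into the drilling jig: set its square keyed foot into the matching pocket with the key in the key slot, shuffle it about gently until it falls fully home, then slide the jig's locking bolt all the way over the edge of the foot and let go. The pocket plate may stand a few millimetres off centre on the jig, so feel for the pocket and do not force the bushing; leave the other things on the table alone.

Things in the scene. Friction and masses are not known exactly. Their poses are not given: they have to be found in the camera images.
- bushing: loose steel drill bushing, about 0.35 kg, standing upright: square foot 60 x 60 mm, 14 mm thick, with a key 12 mm wide standing out 8 mm from the middle of its +x side (full thickness); on the foot, in the middle, an upright round boss, 24 mm in diameter, 34 mm high (top at z = 48 mm), by which to grip it. Origin: centre of the square's underside, z up, x towards the key
- jig: drilling jig, fixed: steel base plate 150 mm wide (y), 10 mm thick, from x = -130 to +75 mm. Origin on the table under the base plate, at the nominal pocket centre; z up, x towards the key slot, the locking bolt on the -x side. The guide bridge of the bolt covers x = -126 to -90 mm, up to z = 44 mm. A light-metal pocket plate lies on the base plate
- pocket_nominal (a point): point fixed to the jig, 24 mm above its origin, level with the pocket plate's flat top. The plate (126 x 126 mm, 14 mm thick, square with the jig, gripped by its screws) may stand up to 5 mm off this point in jig x and 7 mm in y. Sharp-edged pocket 62.4 mm square, right through, floor at jig z = 10 mm; key slot 14.4 mm wide to 39.2 mm from the pocket's centre on the +x side
- bolt_knob (a point): on the axis of the locking bolt's upright round knob, 48 mm above the table. Knob 16 mm in diameter from z = 34 to 58 mm, above it a 19 mm cap to z = 61 mm; with the bolt open it is at jig x = -66 mm. The bolt is a bar 26 mm wide, z = 26 to 34 mm, its nose 16 mm ahead of the knob's axis; it clears the pocket plate by 2 mm and so cannot pass a bushing that is not down
- bolt (a joint): slide of the locking bolt, in m: 0 open (drawn back), 0.030 fully locked; it moves along the jig's +x axis, towards the pocket, with about 3 N of friction and stays where it is left
- paint_tin: bystander: small closed paint tin, 78 mm across, 78 mm high; origin at the centre of its underside
- masking_tape: bystander: roll of masking tape lying flat, 98 mm across, 25 mm high; origin at the centre of its underside
- white_lid: bystander: flat white tub lid lying on the table, 109 mm across, 10 mm high; origin at the centre of its underside

How it is judged:
On the way, in this order (a step that is already met when the one before it is completed fails the run):
1. the bushing is fully down in the pocket while the bolt is still drawn back (z of bushing in the frame of jig below 0.0125 m and horizontal distance between bushing and jig below 0.012 m and angle between bushing's own z axis and vertical below 0.06 rad and value of joint bolt below 0.012 m), for 0.2 s.
2. the bolt is slid over the edge of the seated foot (z of bushing in the frame of jig below 0.0125 m and horizontal distance between bushing and jig below 0.012 m and angle between bushing's own z axis and vertical below 0.06 rad and value of joint bolt above 0.027 m), for 0.2 s.
At the end, for the whole second after the job is handed in: The bushing sits fully down in the jig's pocket (underside no more than 2.5 mm above the pocket floor, upright within 0.06 rad, centre within 12 mm of the jig's origin), at rest, with the bolt at least 27 mm of its 30 mm forward over the foot (all of step 2 and linear speed of bushing below 0.01 m/s); the robot touches nothing.
It fails at once if the bushing is pressed against the jig with more than 60 N (contact force between bushing and jig above 60 N).
It fails at once if a bystander is moved by more than 20 mm (distance of any of paint_tin, masking_tape, white_lid from where it was at the start of the episode above 0.02 m).
It also fails if it takes over 72 s, if anything falls off the work surface, if the arm or the gripper's body presses on something with over 40 N, if the wrist force passes 120 N, or if a joint passes its speed limit or range.

## Working session

There is one attempt and no reset: what is moved stays moved. The work goes in short steps, Python scripts to look and compute and a shell command to move; the robot and the scene stay as the last step left them, time stands still between calls to the robot, and variables do not carry over. Pictures are saved under pics/ and viewed, at most 10 in all, crops included, and the job is handed in when it is done.

```bash
mkdir -p pics; ls; python3 - <<'E'
from rig import env
import cv2,numpy as np
s=env.get_state();print(s['time_s'],s['tcp_pos'],s['eef_rot'],s['width'],env.tcp_to_tips)
for n in('top','side'):
    p,d=env.snapshot(n);cv2.imwrite(f'pics/{n}0.png',p);np.save(f'{n}0.npy',d)
    c=env.camera_params(n);print(n,c)
E
```

```text
pics
0.0 [ 0.25522576 -0.54225786  0.2414364 ] [-3.13970495e+00 -2.45847118e-04  4.39778579e-01] 0.08538986878714082 0.011
top {'fx': 531.3963622157386, 'fy': 531.3963622157386, 'cx': 275.4580097897621, 'cy': 208.85194728988225, 'R': array([[-0.01046167, -0.99989595,  0.00993218],
       [-0.99696302,  0.0096634 , -0.0772746 ],
       [ 0.07717058, -0.01071044, -0.99696037]]), 't': array([-0.02103943,  0.60762778,  1.39845473])}
side {'fx': 424.0603421622612, 'fy': 424.0603421622612, 'cx': 274.5929453349312, 'cy': 207.87969090775087, 'R': array([[-0.94664558, -0.32182999, -0.01695869],
       [-0.19688299,  0.61917747, -0.76016863],
       [ 0.25514551, -0.7162714 , -0.64950447]]), 't': array([0.56149717, 0.17574818, 0.82996134])}
```

View pics/top0.png

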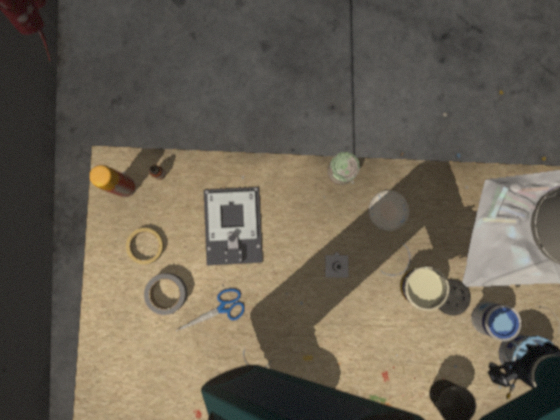

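View pics/side0.png

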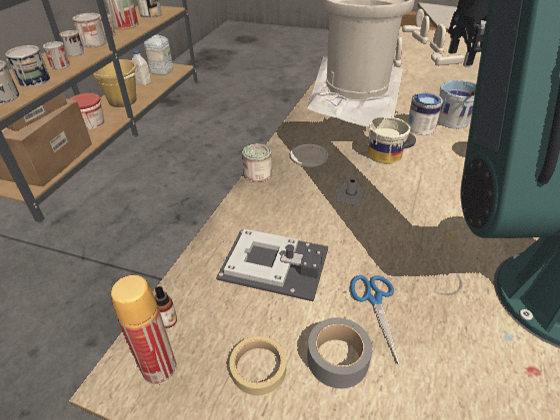

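Top view: jig at about (233,225) with the bolt towards the robot, bushing in shadow at (337,266), tin (344,167), lid (389,211), tape (145,245). I'll enlarge the jig and the bushing.

```bash
cat > h.py <<'E'
import numpy as np,cv2
from rig import env
def cast(c,uv,z):
    uv=np.atleast_2d(np.asarray(uv,float));r=np.c_[(uv[:,0]-c['cx'])/c['fx'],(uv[:,1]-c['cy'])/c['fy'],np.ones(len(uv))]@c['R']
    o=-c['R'].T@c['t'];return o+r*((z-o[2])/r[:,2])[:,None]
E
python3 - <<'E'
from h import *
p=cv2.imread('pics/top0.png');s=cv2.imread('pics/side0.png')
f=lambda a:cv2.resize(a,(400,400),interpolation=cv2.INTER_CUBIC)
a=f(p[180:270,188:278]);b=np.clip(f(p[246:286,317:357]).astype(float)*2.5,0,255).astype(np.uint8)
cv2.imwrite('pics/crop0.png',np.hstack([a,b]))
c=env.camera_params('top')
print('bush',cast(c,[337,266],.048),'pocket',cast(c,[232,215],.024),'knob',cast(c,[234,236],.06))
E
```

```text
bush [[ 0.4542682  -0.18604068  0.048     ]] pocket [[0.59201168 0.08908292 0.024     ]] knob [[0.53495117 0.08155769 0.06      ]]
```

View pics/crop0.png

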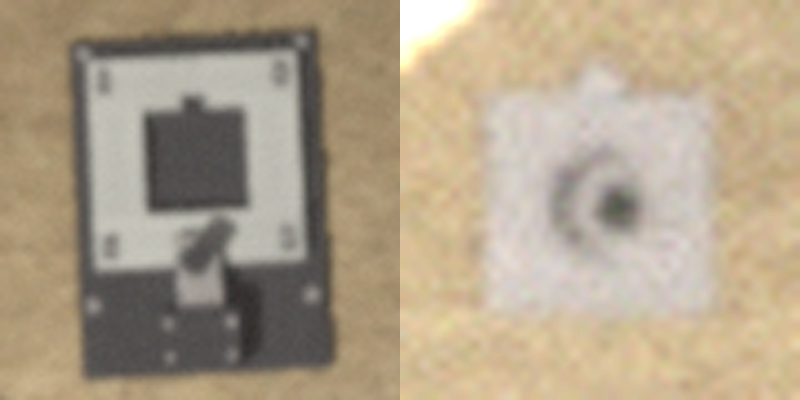

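The key points away from the robot, in the picture's up direction (about (337,253)). The jig's slot points the same way, turned by a couple of degrees. Now I'll measure both angles.

```bash
python3 - <<'E'
from h import *
p=cv2.imread('pics/top0.png');c=env.camera_params('top')
hsv=cv2.cvtColor(p,cv2.COLOR_BGR2HSV)
def rect(roi,m,z,name):
    x0,y0,x1,y1=roi;k=np.zeros_like(m);k[y0:y1,x0:x1]=m[y0:y1,x0:x1]
    cs,_=cv2.findContours(k,cv2.RETR_EXTERNAL,2);q=max(cs,key=cv2.contourArea)
    w=cast(c,q.reshape(-1,2),z)[:,:2]*1000
    print(name,cv2.minAreaRect(w.astype(np.float32)))
rect((188,180,278,270),((hsv[...,2]<95)|((hsv[...,1]<40)))*np.uint8(255),.010,'jig')
rect((188,180,278,270),((hsv[...,1]<40)&(hsv[...,2]>140))*np.uint8(255),.024,'plate')
rect((317,246,357,286),(hsv[...,1]<45)*np.uint8(255),.014,'bush')
s=env.get_state();print(env.camera_params('wrist'))
E
python3 -m inch '[[[0,0.05,-0.06,0.0,0,0,8],[0,0.11,-0.11,0.0,0,0,16],[0,0.16,-0.15,0.0,0,0,24],[0,0.21,-0.195,0.0,0,0,24],[0,0.26,-0.24,0.0,0,0,24],[0,0.26,-0.24,0.0,0,0,24]]]'
```

```text
jig ((565.8220825195312, 87.55827331542969), (202.4398193359375, 148.5578155517578), 2.388420820236206)
plate ((590.2533569335938, 90.4654541015625), (126.53741455078125, 126.08329772949219), 2.343782424926758)
bush ((457.2779846191406, -188.87628173828125), (61.634037017822266, 66.55147552490234), 89.3719711303711)
{'fx': 308.9636219889879, 'fy': 308.9636219889879, 'cx': 275.6319154173115, 'cy': 212.17492423083442, 'R': array([[ 0.42513945, -0.90512664, -0.00148396],
       [-0.87309173, -0.41052383,  0.26302284],
       [-0.23867818, -0.11052575, -0.96478847]]), 't': array([-0.59865531, -0.03418305,  0.37923809])}
time_s: 0.85
tcp_pos: [0.3886, -0.2123, 0.2421]
eef_rot: [-3.141, 0.0, 0.022]
ft_force: [1.0, -0.6, -0.1]
width: 0.0853
finger_force: 0.0
```

```bash
python3 - <<'E'
from h import *
c=env.camera_params('wrist');p,d=env.snapshot('wrist');cv2.imwrite('pics/w1.png',p)
print('cam',-c['R'].T@c['t'],c['R'][2]); np.save('w1.npy',d)
import pickle;pickle.dump(c,open('w1.pkl','wb'))
X=np.array([.454,-.188,.048]);q=c['R']@X+c['t'];print(q[:2]/q[2]*c['fx']+[c['cx'],c['cy']])
E
```

```text
cam [ 0.45486871 -0.21072582  0.37449966] [-0.26349232 -0.00484282 -0.96464934]
[253.59838495 128.15671004]
```

View pics/w1.png

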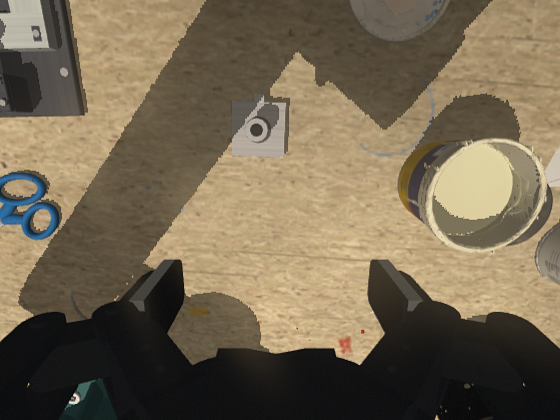

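The wrist view shows the bushing with boss top at (258,129), its foot between (232,100) and (288,157), and the key at about (265,97). The path is clear.

```bash
python3 - <<'E'
from h import *
import pickle
c=pickle.load(open('w1.pkl','rb'));d=np.load('w1.npy')
print('boss',cast(c,[258,129],.048))
v,u=np.mgrid[80:180,210:310];z=d[80:180,210:310]
P=np.c_[((u-c['cx'])/c['fx']*z).ravel(),((v-c['cy'])/c['fy']*z).ravel(),z.ravel()]
W=(P-c['t'])@c['R']
b=W[W[:,2]>.035];print('boss depth',b.mean(0),len(b),(b.min(0)+b.max(0))/2)
f=W[(W[:,2]>.0085)&(W[:,2]<.02)];print('foot',cv2.minAreaRect((f[:,:2]*1000).astype(np.float32)),len(f))
# square part only
g=f[f[:,0]<np.percentile(f[:,0],1)+.058];print('square',cv2.minAreaRect((g[:,:2]*1000).astype(np.float32)))
print(env.get_state()['tcp_pos'],env.get_state()['eef_rot'])
E
```

```text
boss [[ 0.45326558 -0.19249316  0.048     ]]
boss depth [ 0.45266001 -0.19258827  0.08109215] 477 [ 0.45257713 -0.19497466  0.20485854]
foot ((456.35198974609375, -190.82406616210938), (59.214508056640625, 68.05378723144531), 89.1096420288086) 2565
square ((451.7042236328125, -190.75184631347656), (59.214508056640625, 58.757102966308594), 89.1096420288086)
[ 0.38942211 -0.208599    0.24193193] [-3.13709002e+00 -3.22556574e-04  2.25067203e-02]
```

```bash
python3 -m inch '[[[0,0.04,-0.01,0.03,0,0,2],[0,0.064,-0.018,0.07,0,0,2],[0,0.064,-0.018,0.11,0,0,2],[0,0.064,-0.018,0.14,0,0,2],[0,0.064,-0.018,0.14,0,0,2],[0,0.064,-0.018,0.14,0,0,2]]]'; python3 - <<'E'
from h import *
import time
for i in range(3):
    s=env.get_state();print(s['tcp_pos'],s['eef_rot'])
c=env.camera_params('wrist');p,d=env.snapshot('wrist');cv2.imwrite('pics/w2.png',p)
q=(np.array([[.453,-.191,.048],[.453,-.191,.014]])@c['R'].T+c['t']);print(q[:,:2]/q[:,2:]*c['fx']+[c['cx'],c['cy']])
s=env.get_state();print(s['tcp_pos'],s['eef_rot'])
E
```

```text
time_s: 1.65
tcp_pos: [0.4526, -0.1962, 0.103]
eef_rot: [3.141, -0.001, -0.014]
ft_force: [0.4, -0.6, 0.3]
width: 0.0853
finger_force: 0.0
[ 0.45256452 -0.19615252  0.10304641] [ 3.14123273e+00 -6.78925078e-04 -1.41296333e-02]
[ 0.45256452 -0.19615252  0.10304641] [ 3.14123273e+00 -6.78925078e-04 -1.41296333e-02]
[ 0.45256452 -0.19615252  0.10304641] [ 3.14123273e+00 -6.78925078e-04 -1.41296333e-02]
[[267.96444202 234.29447488]
 [269.03283718 219.21544221]]
[ 0.45291128 -0.19635644  0.10348343] [ 3.14063026e+00 -1.73236844e-03 -1.42202185e-02]
```

View pics/w2.png

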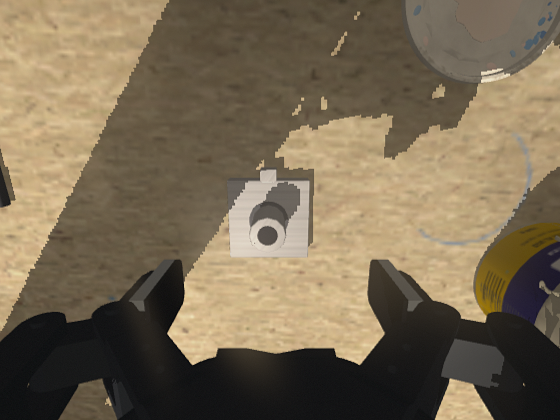

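Boss top is at (267,235), as predicted, so the bushing is at about (0.453,-0.191) and square with the tool. I'll descend and grip.

```bash
python3 -m inch '[[[0,0,-0.0055,0.02,0,0,0],[0,0,-0.0055,0.045,0,0,0],[0,0,-0.0055,0.062,0,0,0],[0,0,-0.0055,0.071,0,0,0],[0,0,-0.0055,0.071,0,0,0],[1,0,-0.0055,0.071,0,0,0],[1,0,-0.0055,0.071,0,0,0],[1,0,-0.0055,0.071,0,0,0],[1,0,-0.0055,0.071,0,0,0],[1,0,-0.0055,0.071,0,0,0]]]' 35; python3 -c "
from h import *
s=env.get_state();print(s)"
```

```text
time_s: 2.95
tcp_pos: [0.4524, -0.1904, 0.0317]
eef_rot: [3.141, -0.001, -0.014]
ft_force: [-1.7, 0.5, 4.8]
width: 0.0229
finger_force: 34.1
{'time_s': 2.95, 'q': array([-5.39105623e-01,  5.09291225e-01,  1.94639969e+00, -9.16344785e-05,
        6.85286055e-01,  1.04564029e+00]), 'joint_vel': array([ 0.0003247 , -0.00026528,  0.00046557, -0.00011592, -0.00069174,
       -0.00057661]), 'tau': array([ 1.64194051e-01, -4.57238460e+01, -1.32957664e+01,  1.34256715e-01,
       -2.58247219e-01, -1.12400918e-03]), 'tcp_pos': array([ 0.45240745, -0.19037386,  0.03174072]), 'eef_rot': array([ 3.14123376e+00, -5.03618880e-04, -1.38785642e-02]), 'ft_force': array([-1.67495713,  0.53599917,  4.84403475]), 'moment': array([-0.06041891,  0.14114984, -0.00259568]), 'finger_force': 34.07110154628754, 'width': 0.022877090639743268}
```

Gripped. I'll lift, carry the bushing until it stands short of the jig, and look at the pocket and the held foot.

```bash
python3 -m inch '[[[1,0,0,-0.04,0,0,0],[1,0,0,-0.09,0,0,0],[1,0.01,-0.04,-0.11,0,0,-1],[1,0.03,-0.1,-0.11,0,0,-2],[1,0.05,-0.16,-0.11,0,0,-3.2],[1,0.064,-0.22,-0.11,0,0,-3.2],[1,0.064,-0.265,-0.11,0,0,-3.2],[1,0.064,-0.282,-0.11,0,0,-3.2],[1,0.064,-0.282,-0.11,0,0,-3.2],[1,0.064,-0.282,-0.11,0,0,-3.2]]]'; python3 - <<'E'
from h import *
import pickle
s=env.get_state()
c=env.camera_params('wrist');p,d=env.snapshot('wrist');cv2.imwrite('pics/w3.png',p);np.save('w3.npy',d);pickle.dump((c,s),open('w3.pkl','wb'))
print(s['tcp_pos'],s['eef_rot'],s['width'])
E
```

```text
time_s: 4.2
tcp_pos: [0.5198, 0.0898, 0.141]
eef_rot: [3.141, 0.001, 0.041]
ft_force: [-0.3, 0.6, -3.9]
width: 0.023
finger_force: 35.8
[0.51976902 0.08983498 0.14103793] [3.14107182e+00 8.71073371e-04 4.14017386e-02] 0.023038499325359976
```

View pics/w3.png

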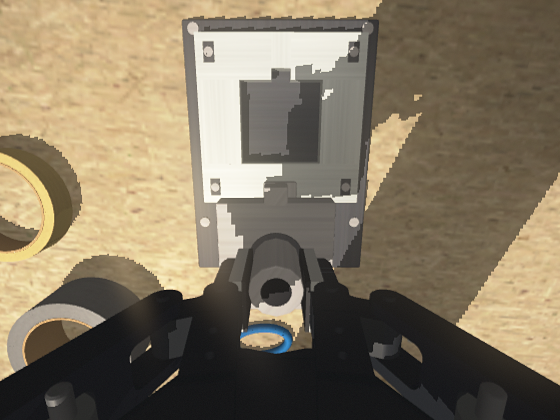

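The wrist view shows the pocket between (240,80) and (321,163) with its slot at (281,73). The held foot's front edge is at row ~200 and its key at (265–297,182–200). Depth will give both poses.

```bash
python3 - <<'E'
from h import *
import pickle
c,s=pickle.load(open('w3.pkl','rb'));d=np.load('w3.npy')
v,u=np.mgrid[0:420,0:560]
W=((np.stack([(u-c['cx'])/c['fx']*d,(v-c['cy'])/c['fy']*d,d],-1)-c['t'])@c['R']); Z=W[...,2]
roi=np.zeros_like(d,bool);roi[60:185,215:345]=1
print('plate z',np.median(Z[100:150,215:232]),'floor z',np.median(Z[100:150,255:300]))
mid=(np.median(Z[100:150,215:232])+np.median(Z[100:150,255:300]))/2
m=((Z<mid)&roi&(d>0)).astype(np.uint8)*255
m=cv2.morphologyEx(m,cv2.MORPH_OPEN,np.ones((3,3)))
n,l,st,ce=cv2.connectedComponentsWithStats(m);i=l[120,280];print(st[i])
sq=cv2.morphologyEx((l==i).astype(np.uint8),cv2.MORPH_OPEN,np.ones((25,25)))
for nm,k in(('all',(l==i).astype(np.uint8)),('sq',sq)):
    q=max(cv2.findContours(k,0,1)[0],key=cv2.contourArea).reshape(-1,2)
    print(nm,cv2.minAreaRect((cast(c,q,.024)[:,:2]*1000).astype(np.float32)))
# outer plate
pm=((Z>.019)&(Z<.03)&(v<203)).astype(np.uint8)
q=max(cv2.findContours(pm,0,1)[0],key=cv2.contourArea).reshape(-1,2)
print('plate',cv2.minAreaRect((cast(c,q,.024)[:,:2]*1000).astype(np.float32)))
# held foot
fm=(Z>.1)&(Z<.135)&(v>170)&(v<270)&(u>200)&(u<350)
F=W[fm];print('foot z',np.median(F[:,2]),len(F))
R=np.array([[np.cos(s['eef_rot'][2]),np.sin(s['eef_rot'][2])],[np.sin(s['eef_rot'][2]),-np.cos(s['eef_rot'][2])]])
G=(F[:,:2]-s['tcp_pos'][:2])@R.T*1000
print('tool-frame foot extents',np.percentile(G,[0.5,99.5],axis=0))
for a in range(-32,36,5):
    k=G[(G[:,1]>a)&(G[:,1]<a+3)];
    if len(k):print(a,k[:,0].max().round(1),end='; ')
E
```

```text
plate z 0.024858361458935854 floor z 0.011422264727583734
[ 240   70   81   93 6594]
all ((593.5657958984375, 89.52302551269531), (67.8934326171875, 61.006622314453125), 2.3281962871551514)
sq ((599.5482177734375, 84.92829132080078), (29.905447006225586, 25.47071647644043), 2.331982135772705)
plate ((589.7421875, 89.2877197265625), (126.11065673828125, 126.48811340332031), 2.3230695724487305)
foot z 0.12407505340751432 6805
tool-frame foot extents [[ -0.70982815 -30.04189453]
 [ 38.20589479  29.23895903]]
-32 30.3; -27 30.4; -22 30.4; -17 30.4; -12 30.4; -7 38.4; -2 38.4; 3 38.4; 8 30.5; 13 30.4; 18 30.5; 23 30.4; 28 30.5;
```

Foot is square with the tool (2.37°) and the jig at 2.33°, pocket centre (0.5896,0.0893). I'll move above it, bushing underside ~6 mm over the plate.

```bash
python3 -m inch '[[[1,0.03,0.002,0,0,0,0],[1,0.06,0.0037,0,0,0,0],[1,0.0694,0.0037,0.02,0,0,0],[1,0.0694,0.0037,0.045,0,0,0],[1,0.0694,0.0037,0.065,0,0,0],[1,0.0694,0.0037,0.076,0,0,0],[1,0.0694,0.0037,0.079,0,0,0],[1,0.0694,0.0037,0.079,0,0,0]]]'; python3 - <<'E'
from h import *
s=env.get_state()
c=env.camera_params('wrist');p,d=env.snapshot('wrist');cv2.imwrite('pics/w4.png',p)
print(s['tcp_pos'],s['eef_rot'],s['ft_force'])
E
```

```text
time_s: 5.25
tcp_pos: [0.5896, 0.09, 0.0624]
eef_rot: [-3.142, -0.0, 0.042]
ft_force: [-0.1, -0.6, -3.6]
width: 0.0229
finger_force: 35.8
[0.58963381 0.08996301 0.06242153] [-3.14152603e+00 -6.64270201e-05  4.16614536e-02] [-0.14678611 -0.60793189 -3.6468473 ]
```

View pics/w4.png

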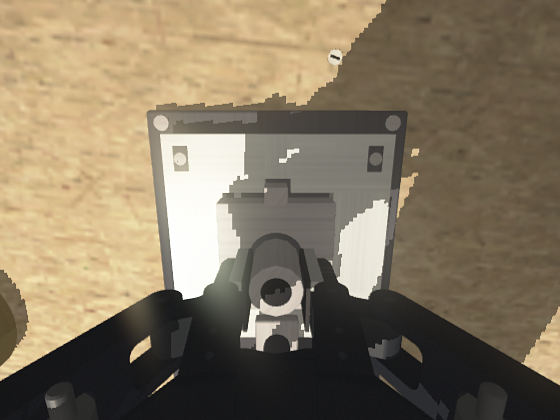

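The foot is over the pocket: key at (277,190) in line with the slot strip, square edges parallel. I'll trim 1 mm sideways and feel downwards.

```bash
python3 -m inch '[[[1,0,0.001,0.003,0,0,0],[1,0,0.001,0.005,0,0,0],[1,0,0.001,0.006,0,0,0],[1,0,0.001,0.007,0,0,0],[1,0,0.001,0.0078,0,0,0],[1,0,0.001,0.0086,0,0,0],[1,0,0.001,0.0086,0,0,0]]]'
```

```text
time_s: 6.18
tcp_pos: [0.5896, 0.0891, 0.0536]
eef_rot: [-3.141, 0.0, 0.042]
ft_force: [1.3, -0.7, -3.4]
width: 0.0228
finger_force: 35.8
```

No contact force 2 mm below plate level, so it has entered. Continuing gently.

```bash
python3 -m inch '[[[1,0,0,0.0015,0,0,0],[1,0,0,0.003,0,0,0],[1,0,0,0.004,0,0,0],[1,0,0,0.005,0,0,0],[1,0,0,0.006,0,0,0],[1,0,0,0.006,0,0,0]]]'
```

```text
time_s: 6.92
tcp_pos: [0.5896, 0.0891, 0.0476]
eef_rot: [-3.141, 0.0, 0.042]
ft_force: [-0.4, 0.1, -4.1]
width: 0.0227
finger_force: 35.8
```

```bash
python3 -m inch '[[[1,0,0,0.0015,0,0,0],[1,0,0,0.003,0,0,0],[1,0,0,0.004,0,0,0],[1,0,0,0.005,0,0,0],[1,0,0,0.0054,0,0,0],[1,0,0,0.0058,0,0,0],[1,0,0,0.0058,0,0,0]]]'
```

```text
time_s: 7.8
tcp_pos: [0.5897, 0.0891, 0.0419]
eef_rot: [-3.142, 0.0, 0.042]
ft_force: [-0.0, 0.2, -3.7]
width: 0.0229
finger_force: 35.9
```

```bash
python3 -m inch '[[[1,0,0,0.0004,0,0,0],[1,0,0,0.0008,0,0,0],[1,0,0,0.0008,0,0,0]]]'
```

```text
time_s: 8.18
tcp_pos: [0.5897, 0.0891, 0.0418]
eef_rot: [-3.141, -0.0, 0.042]
ft_force: [-2.6, -0.3, 6.4]
width: 0.0227
finger_force: 36.8
```

Contact (about +10 N) exactly at the seated height, so the bushing is down on the floor. I'll release, back off and look.

```bash
python3 -m inch '[[[0.4,0,0,0,0,0,0],[0.4,0,0,0,0,0,0],[0.4,0,0,0,0,0,0],[0.4,0,0,-0.02,0,0,0],[0.4,0,0,-0.05,0,0,0],[0.4,-0.03,0,-0.09,0,0,0],[0.4,-0.07,0,-0.1,0,0,0],[0.4,-0.09,0,-0.1,0,0,0],[0.4,-0.09,0,-0.1,0,0,0],[0.4,-0.09,0,-0.1,0,0,0]]]'; python3 - <<'E'
from h import *
import pickle
s=env.get_state();c=env.camera_params('wrist');p,d=env.snapshot('wrist');cv2.imwrite('pics/w5.png',p)
np.save('w5.npy',d);pickle.dump((c,s),open('w5.pkl','wb'))
print(s['tcp_pos'],s['eef_rot'],s['width'],s['ft_force'])
v,u=np.mgrid[0:420,0:560]
W=((np.stack([(u-c['cx'])/c['fx']*d,(v-c['cy'])/c['fy']*d,d],-1)-c['t'])@c['R'])
t=np.deg2rad(2.35);J=(W[...,:2]-[.5896,.0893])@np.array([[np.cos(t),-np.sin(t)],[np.sin(t),np.cos(t)]])
g=lambda x0,x1,y0,y1:np.median(W[...,2][(d>0)&(J[...,0]>x0)&(J[...,0]<x1)&(J[...,1]>y0)&(J[...,1]<y1)])
print('foot top z L,R,front',g(-.02,.02,.018,.027),g(-.02,.02,-.027,-.018),g(.018,.027,-.02,.02),'plate',g(-.05,.05,.04,.055),g(-.05,.05,-.055,-.04))
m=(np.abs(J[...,0]+.066)<.025)&(np.abs(J[...,1])<.02)&(W[...,2]>.052)&(W[...,2]<.07)
print('knob',W[m].mean(0),m.sum(),(W[m].min(0)+W[m].max(0))/2)
E
```

```text
time_s: 9.43
tcp_pos: [0.5011, 0.0853, 0.1413]
eef_rot: [-3.142, -0.002, 0.042]
ft_force: [0.6, 0.8, -0.6]
width: 0.0512
finger_force: 0.0
[0.50113569 0.0853374  0.14125966] [-3.14153108e+00 -1.54081119e-03  4.18279346e-02] 0.05115318543617557 [ 0.60190032  0.84459344 -0.58380645]
foot top z L,R,front 0.024913966549188215 0.02493136315650248 0.024871587196927197 plate 0.0249511472169877 0.024952576535112424
knob [0.52934423 0.08734507 0.06181866] 548 [0.52909125 0.08721569 0.06197629]
```

View pics/w5.png

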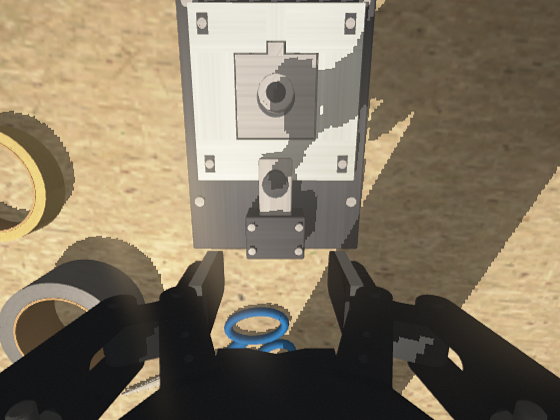

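The foot top is flush with the plate all round (z 24.9 both), boss at (275,93), bolt knob at (275,182) still drawn back. I'll grip the knob next.

```bash
python3 -m inch '[[[0.4,0.015,-0.0005,0.02,0,0,0],[0.4,0.0276,-0.0005,0.05,0,0,0],[0.4,0.0276,-0.0005,0.075,0,0,0],[0.4,0.0276,-0.0005,0.09,0,0,0],[0.4,0.0276,-0.0005,0.093,0,0,0],[0.4,0.0276,-0.0005,0.093,0,0,0],[1,0.0276,-0.0005,0.093,0,0,0],[1,0.0276,-0.0005,0.093,0,0,0],[1,0.0276,-0.0005,0.093,0,0,0],[1,0.0276,-0.0005,0.093,0,0,0]]]' 30
```

```text
time_s: 10.72
tcp_pos: [0.5279, 0.087, 0.0489]
eef_rot: [3.142, -0.001, 0.042]
ft_force: [-0.3, -0.5, 6.6]
width: 0.0159
finger_force: 29.1
```

```bash
python3 -m inch '[[[1,0.004,0,0,0,0,0],[1,0.008,0,0,0,0,0],[1,0.012,0,0,0,0,0],[1,0.016,0,0,0,0,0],[1,0.02,0,0,0,0,0],[1,0.024,0,0,0,0,0],[1,0.028,0,0,0,0,0],[1,0.03,0,0,0,0,0],[1,0.03,0,0,0,0,0]]]'
```

```text
time_s: 11.85
tcp_pos: [0.5536, 0.088, 0.0487]
eef_rot: [3.141, 0.007, 0.042]
ft_force: [-9.1, -1.6, 16.3]
width: 0.0163
finger_force: 29.6
```

```bash
python3 -m inch '[[[1,0.001,0,-0.001,0,0,0],[1,0.002,0,-0.001,0,0,0],[1,0.003,0,-0.001,0,0,0],[1,0.003,0,-0.001,0,0,0]]]'; python3 - <<'E'
from h import *
p,d=env.snapshot('wrist');cv2.imwrite('pics/w6.png',p)
E
```

```text
time_s: 12.35
tcp_pos: [0.5536, 0.088, 0.0488]
eef_rot: [3.141, 0.012, 0.042]
ft_force: [-14.0, -2.2, 13.6]
width: 0.0164
finger_force: 29.5
```

View pics/w6.png

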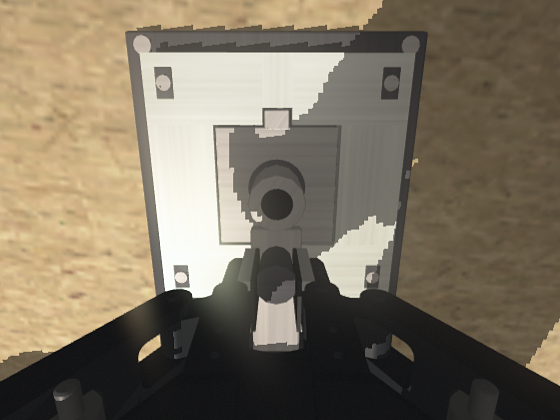

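The nose (row ~230) is past the foot's edge (row 243), and the boss (278,205) is still clear of the fingers, yet the slide is resisting. I'll measure where the bolt is.

```bash
python3 - <<'E'
from h import *
s=env.get_state();c=env.camera_params('wrist');p,d=env.snapshot('wrist')
print(s['tcp_pos'],s['ft_force'],s['moment'])
v,u=np.mgrid[0:420,0:560]
W=((np.stack([(u-c['cx'])/c['fx']*d,(v-c['cy'])/c['fy']*d,d],-1)-c['t'])@c['R'])
t=np.deg2rad(2.35);J=(W[...,:2]-[.5896,.0893])@np.array([[np.cos(t),-np.sin(t)],[np.sin(t),np.cos(t)]])*1000
Z=W[...,2]*1000
def g(x0,x1,y0,y1):
    k=(d>0)&(J[...,0]>x0)&(J[...,0]<x1)&(J[...,1]>y0)&(J[...,1]<y1);return np.median(Z[k]).round(1)
print('foot',g(-20,20,18,27),g(-20,20,-27,-18),g(18,27,-20,20),'plate',g(-20,50,40,55))
k=(abs(J[...,1])<11)&(Z>32)&(Z<39)&(J[...,0]<-12)&(J[...,0]>-60);print('bar nose x',J[k][:,0].max(),'bar z',np.median(Z[k]))
k=(abs(J[...,1])<10)&(Z>58)&(Z<66)&(J[...,0]<-15)&(J[...,0]>-65)&(v<310);print('knob top x',J[k][:,0].min(),J[k][:,0].max(),J[k].mean(0),Z[k].mean())
k=(abs(J[...,1])<16)&(Z>54)&(Z<66)&(abs(J[...,0])<16);print('boss top',J[k].mean(0),np.median(Z[k]),J[k].min(0),J[k].max(0))
print('tcp jig',(s['tcp_pos'][:2]-[.5896,.0893])@np.array([[np.cos(t),-np.sin(t)],[np.sin(t),np.cos(t)]])*1000)
E
```

```text
[0.55361834 0.08806227 0.04876564] [-13.71967124  -1.85715636  13.92442441] [-0.35443961  2.05704467  0.00214672]
foot 26.0 25.3 24.9 plate 24.9
bar nose x -18.588472021983655 bar z 34.88689945612941
knob top x -46.70451106590913 -24.572514006304512 [-33.78739118   0.37788312] 61.86858199545416
boss top [1.10574419 0.23308588] 58.959411566968065 [-11.59715945 -11.56936499] [12.40269844 11.82913761]
tcp jig [-36.00215238   0.23869854]
```

```bash
python3 - <<'E'
from h import *
import pickle
t=np.deg2rad(2.35);M=np.array([[np.cos(t),-np.sin(t)],[np.sin(t),np.cos(t)]])
v,u=np.mgrid[0:420,0:560]
def jz(c,d):
    W=((np.stack([(u-c['cx'])/c['fx']*d,(v-c['cy'])/c['fy']*d,d],-1)-c['t'])@c['R'])
    return (W[...,:2]-[.5896,.0893])@M*1000,W[...,2]*1000
c=pickle.load(open('w3.pkl','rb'))[0];J,Z=jz(c,np.load('w3.npy'))
k=(Z>7)&(Z<20)&(abs(J[...,1])<60);print('w3 base front',np.percentile(J[k&(J[...,0]<100)][:,0],[99.5,100]))
k=(Z>7)&(Z<20)&(abs(J[...,1]-60)<10)&(J[...,0]>-160);print('w3 base rear',np.percentile(J[k][:,0],[0,.5]))
c=pickle.load(open('w5.pkl','rb'))[0];J,Z=jz(c,np.load('w5.npy'))
k=(Z>40)&(Z<49)&(abs(J[...,1])<14)&(J[...,0]<-70);print('w5 bridge x',np.percentile(J[k][:,0],[1,99]))
k=(Z>32)&(Z<38)&(abs(J[...,1])<11)&(J[...,0]<-20)&(J[...,0]>-80);print('w5 nose',J[k][:,0].max())
k=(Z>59)&(Z<66)&(abs(J[...,1])<14)&(J[...,0]<-20);print('w5 knob',J[k][:,0].min(),J[k][:,0].max())
c=env.camera_params('wrist');p,d=env.snapshot('wrist');J,Z=jz(c,d)
k=(Z>7)&(Z<20)&(abs(J[...,1])<60)&(J[...,0]<100);print('now base front',np.percentile(J[k][:,0],[99.5,100]))
E
```

```text
w3 base front [74.98460036 76.28245907]
w3 base rear [-128.94243405 -127.77287255]
w5 bridge x [-123.67499167  -89.0255541 ]
w5 nose -44.455562861614915
w5 knob -69.73758126904306 -51.35575495856665
now base front [76.01394214 76.35324498]
```

The base edges put the jig origin 1 mm ahead of the pocket centre. The bolt's nose is then at jig x ≈ -19.6, which is the full 30 mm, so the resistance is the end stop. I'll relax the push, release, rise and check.

```bash
python3 -m inch '[[[1,-0.004,0,0,0,0,0],[0.4,-0.005,0,0,0,0,0],[0.4,-0.005,0,0,0,0,0],[0.4,-0.005,0,0,0,0,0],[0.4,-0.005,0,-0.02,0,0,0],[0.4,-0.005,0,-0.05,0,0,0],[0.4,-0.04,0,-0.09,0,0,0],[0.4,-0.06,0,-0.1,0,0,0],[0.4,-0.06,0,-0.1,0,0,0],[0.4,-0.06,0,-0.1,0,0,0]]]'; python3 - <<'E'
from h import *
t=np.deg2rad(2.35);M=np.array([[np.cos(t),-np.sin(t)],[np.sin(t),np.cos(t)]])
v,u=np.mgrid[0:420,0:560]
c=env.camera_params('wrist');p,d=env.snapshot('wrist');cv2.imwrite('pics/w7.png',p)
W=((np.stack([(u-c['cx'])/c['fx']*d,(v-c['cy'])/c['fy']*d,d],-1)-c['t'])@c['R'])
J=(W[...,:2]-[.5896,.0893])@M*1000;Z=W[...,2]*1000
k=(Z>32)&(Z<38)&(abs(J[...,1])<11)&(J[...,0]<-13)&(J[...,0]>-80);print('nose',J[k][:,0].max())
k=(Z>40)&(Z<49)&(abs(J[...,1])<14)&(J[...,0]<-70);print('bridge',np.percentile(J[k][:,0],[1,99]))
k=(Z>59)&(Z<66)&(abs(J[...,1])<14)&(J[...,0]<-20);print('knob',J[k][:,0].min(),J[k][:,0].max())
for a in((-20,20,18,27),(-20,20,-27,-18),(18,27,-20,20)):
    k=(d>0)&(J[...,0]>a[0])&(J[...,0]<a[1])&(J[...,1]>a[2])&(J[...,1]<a[3]);print('foot',np.median(Z[k]))
E
```

```text
time_s: 13.75
tcp_pos: [0.5013, 0.0859, 0.1489]
eef_rot: [-3.142, -0.001, 0.042]
ft_force: [0.6, 0.2, -0.3]
width: 0.0513
finger_force: 0.0
nose -19.1119814686326
bridge [-124.22086873  -89.09271752]
knob -44.098194017255295 -26.104511285186508
foot 24.955156616213824
foot 24.9232448353369
foot 24.985345686156
```

View pics/w7.png

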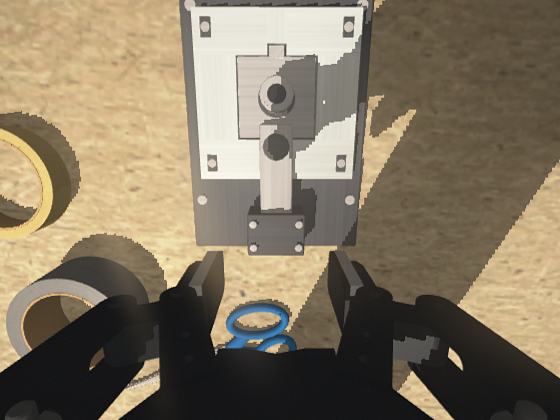

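Bolt nose at (276,125) is over the foot, bushing still flush. The travel I measured (25.5 mm) and the jig geometry (29.6 mm) disagree slightly. I'll settle it with a gentle push on the knob from behind with shut fingers.

```bash
python3 -m inch '[[[1,0.015,0,0,0,0,0],[1,0.0265,0,0.01,0,0,0],[1,0.0265,0,0.03,0,0,0],[1,0.0265,0,0.06,0,0,0],[1,0.0265,0,0.085,0,0,0],[1,0.0265,0,0.096,0,0,0],[1,0.0265,0,0.096,0,0,0]]]'; python3 -m inch '[[[1,0.002,0,0,0,0,0],[1,0.004,0,0,0,0,0],[1,0.006,0,0,0,0,0],[1,0.008,0,0,0,0,0],[1,0.008,0,0,0,0,0]]]'
```

```text
time_s: 14.68
tcp_pos: [0.5267, 0.0869, 0.0521]
eef_rot: [-3.141, 0.002, 0.042]
ft_force: [0.4, -0.8, -0.4]
width: -0.0003
finger_force: 0.0
time_s: 15.3
tcp_pos: [0.5348, 0.0873, 0.0532]
eef_rot: [-3.141, 0.0, 0.042]
ft_force: [-0.1, 0.5, 0.8]
width: -0.0002
finger_force: 0.3
```

```bash
python3 -m inch '[[[1,0.001,0,0,0,0,0],[1,0.002,0,0,0,0,0],[1,0.003,0,0,0,0,0],[1,0.003,0,0,0,0,0]]]';  python3 -m inch '[[[1,0.001,0,0,0,0,0],[1,0.002,0,0,0,0,0],[1,0.002,0,0,0,0,0]]]'
```

```text
time_s: 15.8
tcp_pos: [0.5351, 0.0874, 0.0526]
eef_rot: [-3.142, 0.005, 0.042]
ft_force: [-6.7, -0.8, 4.5]
width: 0.0001
finger_force: 3.3
time_s: 16.18
tcp_pos: [0.5353, 0.0874, 0.0523]
eef_rot: [-3.142, 0.008, 0.042]
ft_force: [-11.3, -0.5, 5.5]
width: -0.0
finger_force: 5.0
```

The knob holds at 11 N (friction is 3 N) in the same place, with the fingers nowhere near the boss. That is the end stop. Backing off and handing in.

```bash
python3 -m inch '[[[1,-0.005,0,0,0,0,0],[1,-0.012,0,0,0,0,0],[1,-0.012,0,-0.03,0,0,0],[1,-0.012,0,-0.08,0,0,0],[1,-0.012,0,-0.12,0,0,0],[1,-0.012,0,-0.12,0,0,0],[1,-0.012,0,-0.12,0,0,0]]]'; python3 - <<'E'
from h import *
t=np.deg2rad(2.35);M=np.array([[np.cos(t),-np.sin(t)],[np.sin(t),np.cos(t)]])
v,u=np.mgrid[0:420,0:560]
c=env.camera_params('wrist');p,d=env.snapshot('wrist')
W=((np.stack([(u-c['cx'])/c['fx']*d,(v-c['cy'])/c['fy']*d,d],-1)-c['t'])@c['R'])
J=(W[...,:2]-[.5896,.0893])@M*1000;Z=W[...,2]*1000
k=(Z>32)&(Z<38)&(abs(J[...,1])<11)&(J[...,0]<-13)&(J[...,0]>-80);print('nose',J[k][:,0].max())
print(env.close_job())
E
```

```text
time_s: 17.05
tcp_pos: [0.5276, 0.087, 0.1728]
eef_rot: [-3.141, -0.0, 0.042]
ft_force: [-0.3, 0.0, -0.5]
width: -0.0002
finger_force: 0.0
nose -19.10494134245567
the job is handed in; nothing more can be done
None
```

The job is handed in at about 17 s (the hand-in returned no verdict): the bushing sits fully down in the pocket, flush with the plate; the bolt is forward at its end stop, about 29.6 mm of 30 mm by the jig's geometry, though I measured only 25.5 mm of travel from where I first saw it; the robot is clear and the bystanders were never approached.

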